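# Hang the open padlock in the staple of a hopper bin

## Task

Secure the bin's hatch for the shift: pick up the open padlock (the one whose steel shackle is swung out to the side), pass its shackle round and through the staple that stands up through the hasp on the bin's sloping front, and lay it down flat on the slope with its brass body hanging down the slope from the staple before you let go of it. It stays unlocked; leave the shut padlock and the roll of tape where they are.

Things in the scene. Friction and masses are not known exactly. Their poses are not given: they have to be found in the camera images.
- padlock: The open padlock, 0.5 kg, flat on the bench. Brass body 55 mm (its x) by 56 mm (y, the side faces to grip) by 30 mm thick (z up); origin: centre of the body's underside. Rigid steel shackle, 9 mm round bar at z = 15 mm, swung out: from the body's +x end straight along y = 18 mm to x = 52 mm, round a half circle (the bow), back along y = 54 mm to its free end, the toe.
- bow_centre (a point): Centre of the half circle of the open padlock's shackle, at (52, 36, 15) mm in the padlock's frame. The bar's centre line runs 18 mm from it, the clear radius inside the bow is 13.5 mm.
- toe (a point): Toe: the free end of the open padlock's shackle, at (37.5, 54, 15) mm in the padlock's frame; its rounded end reaches to x = 33 mm.
- staple: Steel staple (closed eye) with a flat hasp on the bin's slope, fixed to the bin. Origin on the slope's surface under the middle of the eye; x straight up the slope, y level along it (left for one facing it), z out of it. The eye is 8 mm round bar bent in the plane y = 0: legs at x = -16 and +16 mm, crown on top. A bar goes through it along y.
- eye (a point): Middle of the eye's opening, at (0, 0, 22) mm in the staple's frame. The opening is 24 mm wide (x) and reaches from 7 mm (top of the flat hasp strap) to 40 mm above the slope. Hasp and base plate are 7 mm high at most and end 45 mm below the eye; the bare smooth slope goes on to 150 mm below it.
- lower_leg (a point): Point on the axis of the staple's lower leg, at (-16, 0, 15) mm in the staple's frame. This leg ends up inside the shackle's bow.
- bin: Grey sheet-metal hopper bin, fixed, 360 mm deep (x) and 300 mm wide (y); origin: centre of its underside; place and yaw vary, its front facing the robot's left. From its front edge (x = -180 mm, 60 mm high) the front slopes up at 30 degrees to 245 mm at the back. The aluminium hatch on its upper half stays shut; the hatch's pull handle stands 37 mm proud. The staple is in mid-width.
- shut_padlock: A second padlock, same body (55 x 56 x 30 mm), shackle shut; lies flat among the things. Not to be used. Origin at the centre of the body's underside, shackle towards x (reaching 60 mm).
- tape_roll: Roll of brown packing tape lying flat, 100 mm across, 48 mm high; a bystander. Origin at the centre of its underside.
There are look-alikes about, which are no part of the job. What is shaped like the padlock but blue or purple is not meant.

How it is judged:
On the way:
1. the open padlock lies flat on the slope with its shackle through the staple while it is still held (distance between bow_centre and lower_leg below 0.018 m and x of padlock in the frame of staple below -0.045 m and angle between the x axis of padlock and the x axis of staple, either way round below 0.9 rad and angle between the z axis of padlock and the z axis of staple, either way round below 0.16 rad and z of bow_centre in the frame of staple below 0.023 m and contact force between the fingers and padlock above 0.5 N), for 0.2 s.
At the end, for the whole second after the job is handed in: The open padlock is released and at rest, flat on the bin's slope (within 9 degrees and 6 mm), the staple's lower leg inside its bow (within 18 mm of the bow's centre), its body's centre at least 45 mm down the slope from the eye and its length within 50 degrees of straight down (distance between bow_centre and lower_leg below 0.018 m and x of padlock in the frame of staple below -0.045 m and angle between the x axis of padlock and the x axis of staple, either way round below 0.9 rad and angle between the z axis of padlock and the z axis of staple, either way round below 0.16 rad and z of bow_centre in the frame of staple below 0.021 m and linear speed of padlock below 0.01 m/s and angular speed of padlock below 0.1 rad/s); the robot touches nothing.
It fails at once if the shut padlock or the roll of tape is moved by more than 40 mm (distance of any of shut_padlock, tape_roll from where it was at the start of the episode above 0.04 m).
It also fails if it takes over 50 s, if anything falls off the work surface, if the arm or the gripper's body presses on something with over 40 N, if the wrist force passes 120 N, or if a joint passes its speed limit or range.

## Robot

A 7-joint arm with a two-finger parallel gripper is mounted at the origin on the work surface. World frame = base frame: x ahead of the robot, y to its left, z up, the work surface at z = 0. Lengths are in m, angles in rad, forces in N, time in s.
With the tool pointing down it reaches from about 0.35 to 0.9 m from the base axis. Payload 19.9 kg.
Tool frame: the origin (TCP) lies at the centre of the arm's flange, where the gripper is bolted on; the fingertips stand 173 mm ahead of it and the grasp point (between the pads) lies 155 mm ahead of it; y points along the fingers, z is the direction in which the jaws open and shut, and the axes are right-handed (so a half turn about y gives the same grasp; the last joint's range is limited). The gripper opens to 85 mm and grips with 20 to 120 N. Pads are 22 mm wide; open, the fingers measure 114 mm over their backs; the gripper's body (76 mm by 85 mm) begins 54 mm behind the grasp point. The pads swing forward as they close: fully open they stand 13 mm farther back than shut.
Start: joints at [-1.28, 0.417, -0.01, 1.614, 0.005, 1.111, -0.053], TCP at [0.204, 0.591, 0.405] pointing down, gripper open.
Joint ranges: [-2.81, 2.81], [-0.39, 2.02], [-1.27, 1.25], [0.06, 2.57], [-1.19, 4.33], [0.19, 2], [-2.82, 2.82]. Speed limits (rad/s): [1.89, 1.89, 2.39, 2.39, 3.01, 3.01, 3.01].

## Interface

Orientations are given as a rotation vector (axis times angle).
In Python, from cell import bot, kin, eyes, order gives the robot as it stands. The module is installed in compiled form; this text tells all that it offers. Calls block until the motion is done:
- bot.reach(position, orientation): joint-space move of the TCP to a pose.
- bot.move_linear(position, orientation=None, feed=0.15): straight line of the TCP; orientation=None keeps the orientation; feed is the mean speed in m/s.
- bot.set_joints(angles): joint-space move.
- bot.command_gripper(opening, strength=None): finger opening in m; strength is the grip in N (None keeps the last); returns when the fingers have stopped.
- bot.wait(seconds).
- kin.ik(position, orientation): joint angles nearest the present ones, or None.
- eyes.camera(name): name is "scene" or "side" or "wrist"; returns a dict with "color" (384x512x3 uint8, blue, green, red), "depth" (384x512 float32, m along the optical axis (not along the pixel's ray), 0 where there is no reading), "fx", "fy", "cx", "cy" (pixels), "cam_to_world" (4x4, takes a point from camera to world coordinates); the wrist camera has in their place "tool_from_camera" (4x4, takes a point from camera to tool coordinates, whose origin is the TCP and whose axes are the tool frame's). Camera axes: x right, y up, looking along -z (the intrinsics and any distortion apply to the point x, -y, -z); pixel columns grow to the right and rows downward; lengths in m; the calibration is good to about 2 mm. A picture is of the moment at which its call begins: read the wrist's pose just before it.
A pose or a line that the arm cannot do raises bot.Unreachable and nothing moves.
- order.close_job(): hands the job in, once; it reports no verdict.
Readings, each from a call of its own:
- bot.current_time(): time.
- bot.current_joint_pos(): joint angles.
- bot.current_joint_vel(): joint speeds.
- bot.current_joint_torque(): joint torques, N m.
- bot.current_eef_pos(): TCP position.
- bot.current_tool_rot(): TCP orientation.
- bot.current_wrist_force(): force on the tool from outside, world axes, zero at the start.
- bot.current_torque(): the same for the moment, N m.
- bot.current_finger_gap(): finger opening in m.
Only numpy, scipy, OpenCV 4.12 (cv2) and the standard library are available. Lean on these libraries where they do the work, as an engineer would, in place of code of your own. Each camera call takes 0.05 s, during which the arm holds its last target. There are 200 camera calls.

## Working session

There is one attempt and no reset: what is moved stays moved. The work goes in short steps, each a Python script; the robot and the scene stay as the last script left them, time stands still between calls to the robot, and variables do not carry over. Pictures are saved under pics/ and viewed, about 8 in all and at most 12, crops included, and the job is handed in when it is done.

```bash
mkdir -p pics; python3 - <<'E'
from cell import bot,kin,eyes,order
import cv2,numpy as np,pickle
ims=[]
for n in ("scene","side"):
    c=eyes.camera(n); pickle.dump(c,open(n+".pkl","wb")); cv2.imwrite(f"pics/{n}0.png",c["color"])
    print(n,c["fx"],c["cx"],c["cy"],np.round(c["cam_to_world"],3).tolist(), [k for k in c])
print(bot.current_time(),bot.current_eef_pos(),bot.current_tool_rot(),bot.current_finger_gap())
p=bot.current_eef_pos();r=bot.current_tool_rot()
c=eyes.camera("wrist");c["p"]=p;c["r"]=r;pickle.dump(c,open("wrist.pkl","wb"));cv2.imwrite("pics/wrist0.png",c["color"]);print(np.round(c["tool_from_camera"],3).tolist(),c["fx"])
E
```

```text
scene 386.76228255369 255.86762395309788 190.644841380912 [[0.615, -0.556, 0.559, 1.099], [0.789, 0.433, -0.437, -0.387], [0.001, 0.709, 0.705, 0.902], [0.0, 0.0, 0.0, 1.0]] ['color', 'depth', 'fx', 'fy', 'cx', 'cy', 'cam_to_world']
side 439.3782229938857 251.083858828742 190.2669532345631 [[0.846, 0.395, -0.358, 0.114], [-0.533, 0.646, -0.547, -0.452], [0.015, 0.653, 0.757, 0.887], [0.0, 0.0, 0.0, 1.0]] ['color', 'depth', 'fx', 'fy', 'cx', 'cy', 'cam_to_world']
0.1 [0.20413674 0.59060161 0.40413337] [-1.55602513  0.26126113 -0.26111698] 0.08539968961887005
[[0.001, -0.963, -0.269, -0.068], [0.001, 0.269, -0.963, 0.031], [1.0, 0.001, 0.001, 0.0], [0.0, 0.0, 0.0, 1.0]] 271.7659377967728
```

View pics/scene0.png

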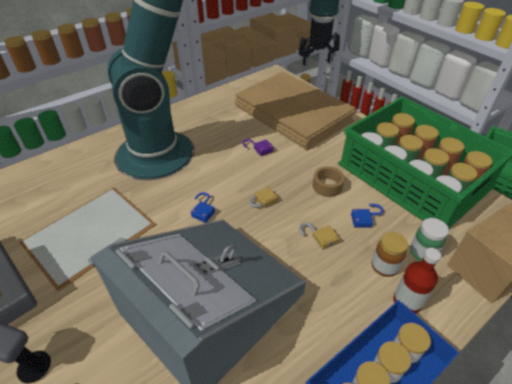

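View pics/side0.png

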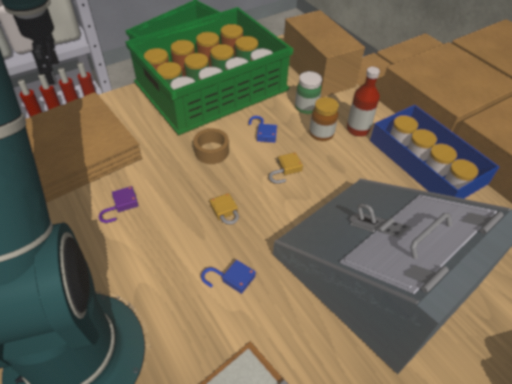

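```bash
cat > h.py <<'E'
import numpy as np,pickle,cv2
def pix2world(c,u,v,d=None,T=None):
    T=c["cam_to_world"] if T is None else T
    if d is None: d=np.median(c["depth"][int(v)-1:int(v)+2,int(u)-1:int(u)+2])
    return (T@np.array([(u-c["cx"])/c["fx"]*d,-(v-c["cy"])/c["fy"]*d,-d,1]))[:3]
def world2pix(c,P,T=None):
    T=c["cam_to_world"] if T is None else T
    q=np.linalg.inv(T)@np.r_[P,1]; return np.array([c["cx"]+c["fx"]*q[0]/-q[2],c["cy"]+c["fy"]*q[1]/q[2]])
def tri(views): # [(c,T,u,v)]
    A=np.zeros((3,3));b=np.zeros(3);L=[]
    for c,T,u,v in views:
        o=T[:3,3];d=pix2world(c,u,v,1.,T)-o;d/=np.linalg.norm(d);M=np.eye(3)-np.outer(d,d);A+=M;b+=M@o;L.append((M,o))
    X=np.linalg.solve(A,b);return X,[np.linalg.norm(M@(X-o)) for M,o in L]
E
python3 - <<'E'
from h import *
S=pickle.load(open("scene.pkl","rb"));D=pickle.load(open("side.pkl","rb"))
def crop(c,u,v,w=50,h=37): return cv2.resize(c["color"][v-h:v+h,u-w:u+w],(400,296),interpolation=cv2.INTER_CUBIC)
m=np.vstack([np.hstack([crop(S,295,220),crop(S,225,250)]),np.hstack([crop(D,260,185),crop(D,368,215)])])
cv2.imwrite("pics/m1.png",m)
for c,u,v in((S,326,237),(D,290,162),(S,266,196),(D,223,204),(S,328,180),(D,210,145),(S,226,254),(D,367,214)): print(u,v,np.round(pix2world(c,u,v),3))
E
```

```text
326 237 [0.679 0.195 0.031]
290 162 [0.664 0.197 0.031]
266 196 [0.447 0.163 0.03 ]
223 204 [0.435 0.165 0.031]
328 180 [0.495 0.396 0.001]
210 145 [0.524 0.399 0.   ]
226 254 [ 0.619 -0.103  0.136]
367 214 [ 0.654 -0.093  0.126]
```

View pics/m1.png

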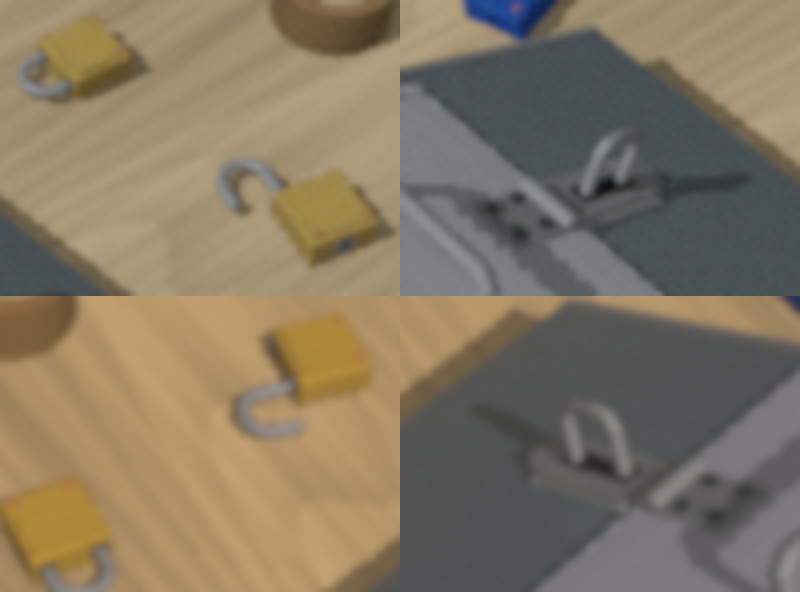

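```bash
cat >> h.py <<'E'
from scipy.spatial.transform import Rotation as Ro
def plane_hit(c,u,v,z):
    T=c["cam_to_world"];o=T[:3,3];d=pix2world(c,u,v,1.,T)-o;return o+d*(z-o[2])/d[2]
def toolR(app,jaw):
    app=app/np.linalg.norm(app);jaw=jaw-app*(jaw@app);jaw/=np.linalg.norm(jaw);return np.c_[np.cross(app,jaw),app,jaw]
def rv(R): return Ro.from_matrix(R).as_rotvec()
E
python3 - <<'E'
from h import *
from cell import bot,kin,eyes,order
S=pickle.load(open("scene.pkl","rb"));D=pickle.load(open("side.pkl","rb"))
# slope plane fit: from scene depth points near staple
pts=[]
for c,(u0,u1,v0,v1) in((S,(235,275,250,275)),(D,(300,350,215,250))):
    P=np.array([pix2world(c,u,v,c["depth"][v,u]) for u in range(u0,u1,2) for v in range(v0,v1,2) if c["depth"][v,u]>0])
    m=P.mean(0);n=np.linalg.svd(P-m)[2][2];n*=np.sign(n[2]);r=(P-m)@n
    g=abs(r)<.006;m=P[g].mean(0);n=np.linalg.svd(P[g]-m)[2][2];n*=np.sign(n[2]);print(m.round(3),n.round(3),np.degrees(np.arccos(n[2])).round(1),g.mean(),np.degrees(np.arctan2(n[1],n[0])))
body=np.mean([plane_hit(S,326,237,.03),plane_hit(D,290,162,.03)],0)
bow=np.mean([plane_hit(S,305.5,230,.015),plane_hit(D,275,178,.015)],0)
print("body",body.round(3),"bow",bow.round(3),plane_hit(S,305.5,230,.015),plane_hit(D,275,178,.015))
d=(bow-body)[:2];yaw=np.arctan2(d[1],d[0])-np.arctan2(36,58);print("yaw",np.degrees(yaw))
print("R0",Ro.from_rotvec(bot.current_tool_rot()).as_matrix().round(2).tolist())
st=np.array([.635,-.10,.125])
n=np.array([0,.5,.866]);xs=np.array([0,-.866,.5]);ys=np.cross(n,xs)
py=np.array([-np.sin(yaw),np.cos(yaw),0])
for s in(1,-1):
    R=toolR(np.array([0,0,-1.]),s*py);q=kin.ik(body+[0,0,.155],rv(R));print(s,"grasp",None if q is None else np.round(q,2))
    for th in(-90,-60,-30):
        t=np.radians(th);X=np.cos(t)*xs+np.sin(t)*ys;Y=-np.sin(t)*xs+np.cos(t)*ys
        o=st-.016*xs-.052*X-.036*Y+.03*n
        q=kin.ik(o+.155*n,rv(toolR(-n,s*Y)));print(s,th,(o+.155*n).round(3),None if q is None else np.round(q,2))
E
```

```text
[ 0.659 -0.052  0.1  ] [-0.068  0.511  0.857] 31.1 0.8416988416988417 97.57518098484915
[ 0.557 -0.073  0.103] [-0.075  0.498  0.864] 30.2 0.92 98.59802513304733
body [0.672 0.197 0.03 ] bow [0.61  0.179 0.015] [0.61615012 0.17630837 0.015     ] [0.6044936  0.18149808 0.015     ]
yaw -195.64469261144242
R0 [[0.95, -0.0, 0.33], [-0.33, -0.0, 0.95], [0.0, -1.0, -0.0]]
1 grasp [-0.72  0.89  0.61  1.55 -0.61  0.9  -1.74]
1 -90 [0.687 0.038 0.259] [-0.7   0.87  0.8   1.56 -0.08  0.95 -1.62]
1 -60 [0.662 0.056 0.249] [-0.65  0.79  0.62  1.62  0.12  0.93 -1.28]
1 -30 [0.63  0.061 0.246] [-0.73  0.77  0.69  1.71  0.07  0.89 -0.74]
-1 grasp [-0.46  0.8   0.2   1.54 -0.19  0.82  1.11]
-1 -90 [0.687 0.038 0.259] [-0.41  0.73  0.32  1.54  0.36  1.01  1.2 ]
-1 -60 [0.662 0.056 0.249] [-0.39  0.7   0.24  1.61  0.43  1.    1.63]
-1 -30 [0.63  0.061 0.246] [-0.35  0.66  0.14  1.69  0.51  0.99  2.06]
```

```bash
cat >> h.py <<'E'
az=np.radians(98.);n0=np.array([.5*np.cos(az),.5*np.sin(az),.866]);n0/=np.linalg.norm(n0)
ys0=np.array([np.sin(az),-np.cos(az),0]);xs0=np.cross(ys0,n0)   # up slope
def wshot(eyes,bot,name):
    p=np.array(bot.current_eef_pos());R=Ro.from_rotvec(bot.current_tool_rot()).as_matrix();c=eyes.camera("wrist")
    T=np.eye(4);T[:3,:3]=R;T[:3,3]=p;c["cam_to_world"]=T@c["tool_from_camera"];pickle.dump(c,open(name+".pkl","wb"));return c
E
python3 - <<'E'
from h import *
from cell import bot,kin,eyes,order
st=np.array([.635,-.10,.125]);ims=[]
R=toolR(-n0,-xs0)   # theta=-90: padlock Y = xs, s=-1
for i,(a,b) in enumerate(((.02,-.0),(-.03,.05))):
    p=st+.29*n0+R[:,0]*a+R[:,2]*b
    bot.reach(p,rv(R)); bot.wait(.2); ims.append(wshot(eyes,bot,f"st{i}")["color"]); print(bot.current_time())
pd=np.array([.66,.19,.015]);yaw=np.radians(164.4)
R=toolR(np.array([0,0,-1.]),-np.array([-np.sin(yaw),np.cos(yaw),0]))
for i,(a,b) in enumerate(((-.03,.05),(.02,0))):
    p=pd+[0,0,.3]+R[:,0]*a+R[:,2]*b
    bot.reach(p,rv(R)); bot.wait(.2); ims.append(wshot(eyes,bot,f"pd{i}")["color"]); print(bot.current_time())
m=np.vstack([np.hstack(ims[:2]),np.hstack(ims[2:])]);cv2.imwrite("pics/w1.png",cv2.resize(m,(800,600),interpolation=cv2.INTER_AREA))
E
```

```text
3.0917
3.725
4.9667
5.6
```

View pics/w1.png

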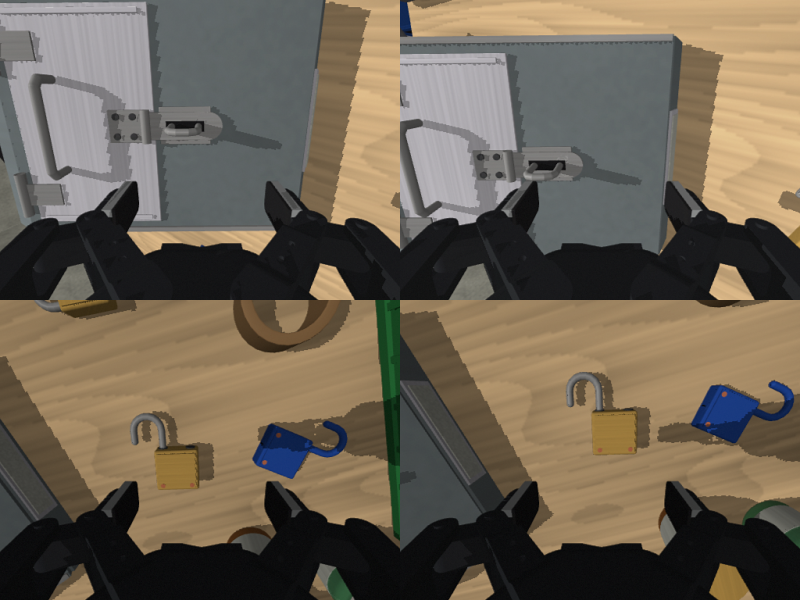

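```bash
cat >> h.py <<'E'
def cloud(c):
    v,u=np.mgrid[:384,:512];d=c["depth"]
    P=np.stack([(u-c["cx"])/c["fx"]*d,-(v-c["cy"])/c["fy"]*d,-d],-1)@c["cam_to_world"][:3,:3].T+c["cam_to_world"][:3,3]
    P[d<=0]=np.nan;return P
E
python3 - <<'E'
from h import *
for f in("pd0","pd1"):
    c=pickle.load(open(f+".pkl","rb"));P=cloud(c);h=c["color"].astype(int)
    near=np.hypot(P[...,0]-.66,P[...,1]-.19)<.1
    tbl=near&(P[...,2]<.008);print("table z",np.nanmedian(P[...,2][tbl]))
    hsv=cv2.cvtColor(c["color"],cv2.COLOR_BGR2HSV)
    top=near&(P[...,2]>.022)&(P[...,2]<.04)&(hsv[...,1]>90)&(hsv[...,0]<35)
    print("top n",top.sum(),"z",np.nanmedian(P[...,2][top]))
    r=cv2.minAreaRect((P[top][:,:2]*1000).astype(np.float32));print("rect",r)
    m=P[top].mean(0)
    sh=near&(P[...,2]>.008)&(P[...,2]<.024)&(hsv[...,1]<70);Q=P[sh];print("shackle n",sh.sum(),"z",np.percentile(Q[:,2],[50,90]))
    np.save(f+"_sh.npy",Q)
    th=np.radians(r[2]);ctr=np.array(r[0])/1000
    # candidates of yaw: nearest to 164deg
    for k in range(4):
        a=th+k*np.pi/2
        if np.cos(a-np.radians(164))>.8:
            Rm=np.array([[np.cos(a),np.sin(a)],[-np.sin(a),np.cos(a)]]);L=(Q[:,:2]-ctr)@Rm.T
            g=(L[:,0]>.02)&(L[:,0]<.09)&(L[:,1]>0)&(L[:,1]<.07);L=L[g];print("yaw",np.degrees(a),"shackle ext",L.min(0)*1000,L.max(0)*1000)
    ob=(np.hypot(P[...,0]-ctr[0],P[...,1]-ctr[1])<.13)&(P[...,2]>.05);
    if ob.any():print("tall things: z max",P[ob][:,2].max(), "min dist", np.hypot(*(P[ob][:,:2]-ctr).T).min())
    al=np.abs(P[...,2]-.09)<.05; w=al&(np.hypot(P[...,0]-ctr[0],P[...,1]-ctr[1])<.2); Q=P[w]; print("near tall", [] if not len(Q) else (Q[np.argmin(np.hypot(*(Q[:,:2]-ctr).T))].round(3)))
E
python3 - <<'E'
from h import *
for f in("st0","st1"):
    c=pickle.load(open(f+".pkl","rb"));P=cloud(c);V=P.reshape(-1,3)
    s0=np.array([.635,-.10,.125]);D=P-s0
    x,y,z=D@xs0,D@ys0,D@n0
    a=(x<-.05)&(x>-.12)&(abs(y)<.1)&(abs(z)<.03);Q=P[a];
    for _ in range(4):
        m=Q.mean(0);n=np.linalg.svd(Q-m,full_matrices=False)[2][2];n*=np.sign(n[2]);g=abs((Q-m)@n)<.003;Q=Q[g]
    print(f,"plane n",n.round(4),"tilt",np.degrees(np.arccos(n[2])),"az",np.degrees(np.arctan2(n[1],n[0])),len(Q),"z at s0",m[2]-((s0-m)[:2]@n[:2])/n[2])
    # yaw from front edge / staple points: height over plane
    hgt=(P-m)@n
    e=(abs(x)<.06)&(abs(y)<.05)&(hgt>.014)&(hgt<.06);E=P[e];H=hgt[e]
    print("eye pts",len(E),"H max",np.percentile(H,[50,95,100]))
    up=np.array([0,0,1])-n*n[2];up/=np.linalg.norm(up);lv=np.cross(n,up)
    X,Y=(E-m)@up,(E-m)@lv; print("x rng",X.min(),X.max(),"y",np.median(Y),Y.min(),Y.max())
    base=m+up*(X.min()+X.max())/2+lv*np.median(Y);print("centre on slope",base)
    hi=H>.03; print("crown x",X[hi].min(),X[hi].max(),"y",np.median(Y[hi]), "slope of y vs x",np.polyfit(X,Y,1))
    hp=(abs(x)<.1)&(abs(y)<.05)&(hgt>.003)&(hgt<.012);q=P[hp];
    img=c["color"].copy();img[e]=(0,0,255);cv2.imwrite(f"pics/{f}.png",img)
E
```

```text
table z -0.0002856586763506086
top n 2789 z 0.0294038088676829
rect ((669.4134521484375, 205.18630981445312), (56.01076126098633, 54.73781967163086), 76.17816925048828)
shackle n 913 z [0.01842003 0.01976444]
yaw 166.17816925048828 shackle ext [27.42532571 12.54752638] [73.27922933 57.79355588]
tall things: z max 0.24584244825768398 min dist 0.02404559228750418
near tall [0.796 0.262 0.043]
table z -0.00028741300305801243
top n 3177 z 0.029428978898329405
rect ((670.0027465820312, 205.171630859375), (56.094940185546875, 55.194759368896484), 76.2353515625)
shackle n 1004 z [0.01859031 0.01981269]
yaw 166.2353515625 shackle ext [28.14251894 12.93114522] [73.83080024 58.30972344]
tall things: z max 0.24546470774703827 min dist 0.0020001768238704417
near tall [0.804 0.247 0.048]
st0 plane n [-0.0727  0.4952  0.8657] tilt 30.034333559794682 az 98.34676845836123 14356 z at s0 0.12505074373983477
eye pts 519 H max [0.04520974 0.04840843 0.04925881]
x rng 0.08438549813899356 0.12358194604491138 y 0.008992689845581837 0.006229881560102603 0.014560117226811053
centre on slope [ 0.63217209 -0.11763629  0.13490182]
crown x 0.08438549813899356 0.12358194604491138 y 0.009500975934849994 slope of y vs x [0.00331769 0.00906257]
st1 plane n [-0.0728  0.4947  0.866 ] tilt 30.000413454078082 az 98.37292864879782 12981 z at s0 0.12490984214629722
eye pts 586 H max [0.04374889 0.04804774 0.04928217]
x rng 0.08450446680873196 0.1239350860226835 y 0.003034449963000539 0.0004237164049802618 0.008898929810864965
centre on slope [ 0.63141948 -0.11732771  0.13450651]
crown x 0.0846099647271037 0.1239350860226835 y 0.003373530104677037 slope of y vs x [-0.01056125  0.00457511]
```

```bash
cat >> h.py <<'E'
PC=np.array([.6697,.2052,0.]);PY=np.radians(166.2)
def tcp(o,X,Z,gx=-.010,h=.172): Y=np.cross(Z,X);return o+gx*X+h*Z,rv(toolR(-Z,-Y))
E
python3 - <<'E'
from h import *
from cell import bot,kin,eyes,order
X=np.array([np.cos(PY),np.sin(PY),0]);Z=np.array([0,0,1.])
p,r=tcp(PC,X,Z)
bot.command_gripper(.085,80)
bot.reach(p+[0,0,.10],r);bot.move_linear(p+[0,0,.03],feed=.15);bot.move_linear(p,feed=.06)
print(bot.current_eef_pos()-p,bot.current_wrist_force())
bot.command_gripper(.04,80);bot.wait(.2);print("gap",bot.current_finger_gap(),bot.current_eef_pos()-p)
bot.move_linear(p+[0,0,.12],feed=.15);bot.wait(.2)
print("gap",bot.current_finger_gap(),bot.current_wrist_force(),bot.current_time())
c=wshot(eyes,bot,"g0");P=cloud(c)
p1=np.array(bot.current_eef_pos());R=Ro.from_rotvec(bot.current_tool_rot()).as_matrix()
L=(P-p1)@R; # tool coords
Lp=np.stack([-L[...,0]-.010,-L[...,2],.172-L[...,1]],-1)
m=(abs(Lp[...,2]-.016)<.012)&(Lp[...,0]>.03)&(Lp[...,0]<.09)&(Lp[...,1]>0)&(Lp[...,1]<.075)
Q=Lp[m]*1000;print(m.sum(),Q.min(0),Q.max(0),np.median(Q,0));np.save("g0q.npy",Q)
f=(Q[:,0]>56);A=np.c_[2*Q[f,:2],np.ones(f.sum())];s=np.linalg.lstsq(A,(Q[f,:2]**2).sum(1),rcond=None)[0];print("bow circle",s[:2],np.sqrt(s[2]+s[0]**2+s[1]**2),"z by x",np.polyfit(Q[:,0],Q[:,2],1),"top z",np.percentile(Q[:,2],95))
cv2.imwrite("pics/g0.png",c["color"])
E
```

```text
[ 4.53777347e-05 -2.47418309e-06 -7.80476630e-05] [-0.13513955  0.67471365  0.59320996]
gap 0.05441789042399247 [ 2.69049762e-04 -8.77487420e-06  7.54373773e-04]
gap 0.05455780561720605 [-0.80025248 -0.42868501 -5.7934995 ] 9.1333
4495 [30.00674438 13.3120634  11.30003298] [73.60873034 58.22017122 20.16893168] [56.90375901 34.2742465  17.50087136]
bow circle [55.2753516  34.99814111] 15.717839438979471 z by x [7.42824688e-03 1.68494696e+01] top z 18.954703068152988
```

View pics/g0.png

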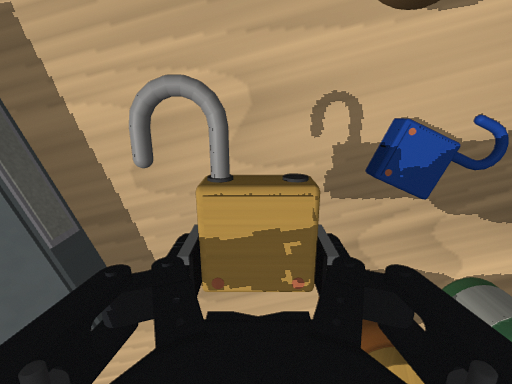

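```bash
cat >> h.py <<'E'
ST=np.array([.6333,-.1173,.1347]);azs=np.radians(98.36)
N=np.array([.5*np.cos(azs),.5*np.sin(azs),np.sqrt(.75)]);YS=np.array([np.sin(azs),-np.cos(azs),0]);XS=np.cross(YS,N)
def pose(px,py,th,lift,dx=0.,dy=0.):
    "TCP pose so that the lower leg (shifted by dx,dy in staple axes) is at padlock (px,py) mm"
    t=np.radians(th);X=np.cos(t)*XS+np.sin(t)*YS;Y=np.cross(N,X)
    o=ST+(-.016+dx)*XS+dy*YS-px/1e3*X-py/1e3*Y+lift*N;return tcp(o,X,N)
E
python3 - <<'E'
from h import *
from cell import bot,kin,eyes,order
W=[(19,38,-90,.12),(19,38,-90,.011),(52,38,-90,.011),(52,36,-60,.011),(52,36,-30,.011),(52,36,-30,.0)]
for w in W:
    q=kin.ik(*pose(*w));print(w,pose(*w)[0].round(3),None if q is None else np.round(q,2))
bot.reach(*pose(19,38,-90,.12));bot.wait(.2)
f0=np.array(bot.current_wrist_force());print(f0,bot.current_time())
for l in(.06,.04,.025,.011):
    bot.move_linear(*pose(19,38,-90,l),feed=.08);df=np.array(bot.current_wrist_force())-f0;print(l,df.round(2))
    if np.linalg.norm(df)>6:break
c=wshot(eyes,bot,"t0");d=eyes.camera("scene");e=eyes.camera("side")
a=cv2.resize(c["color"],(800,600));
def crop(c,P,w=64,h=48):
    u,v=world2pix(c,P).astype(int);return cv2.resize(c["color"][v-h:v+h,u-w:u+w],(400,300),interpolation=cv2.INTER_CUBIC)
cv2.imwrite("pics/t0.png",np.vstack([np.hstack([crop(d,ST),crop(e,ST)]),np.hstack([cv2.resize(c["color"],(400,300)),cv2.resize(c["color"][60:252,60:316],(400,300))])]))
print(bot.current_time())
E
```

```text
(19, 38, -90, 0.12) [0.634 0.078 0.361] [-0.53  0.53  0.35  1.64  0.4   1.08  1.29]
(19, 38, -90, 0.011) [0.642 0.024 0.266] [-0.46  0.65  0.37  1.7   0.4   0.87  1.3 ]
(52, 38, -90, 0.011) [0.675 0.029 0.266] [-0.44  0.7   0.36  1.61  0.38  0.91  1.32]
(52, 36, -60, 0.011) [0.645 0.045 0.254] [-0.39  0.65  0.23  1.68  0.5   0.91  1.71]
(52, 36, -30, 0.011) [0.609 0.048 0.249] [-0.33  0.6   0.12  1.78  0.59  0.9   2.13]
(52, 36, -30, 0.0) [0.61  0.043 0.24 ] [-0.32  0.62  0.12  1.78  0.6   0.88  2.13]
[ 0.08876282  0.0643007  -5.60600454] 10.275
0.06 [0.1  0.62 0.1 ]
0.04 [-0.86 -1.04  0.24]
0.025 [ 0.49 -0.35 -0.42]
0.011 [ 0.08 -0.06 -0.02]
12.3833
```

View pics/t0.png

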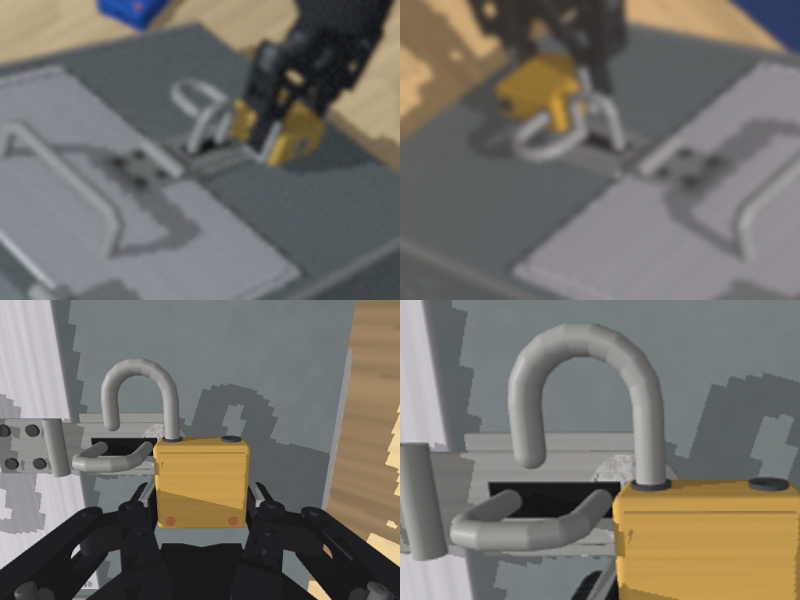

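```bash
python3 - <<'E'
from h import *
c=pickle.load(open("t0.pkl","rb"));P=cloud(c)-ST
L=np.stack([P@XS,P@YS,P@N],-1)*1000
# crown: z>36, |y|<15 ; toe: y<-10, z 15..36
g=(L[...,2]>36)&(L[...,2]<55)&(abs(L[...,1])<12)&(abs(L[...,0])<26);E=L[g];print("crown",g.sum(),E.min(0),E.max(0),np.median(E,0))
g=(L[...,2]>15)&(L[...,2]<36)&(L[...,1]<-8)&(L[...,1]>-33)&(abs(L[...,0])<15);E=L[g];print("toe",g.sum(),E.min(0),E.max(0),np.median(E,0),"topz",np.percentile(E[:,2],95))
g=(L[...,2]>14)&(L[...,2]<36)&(abs(L[...,1])<7)&(abs(L[...,0])<26)
E=L[g];print("legs",g.sum(),E[E[:,0]>0].min(0) ,E[E[:,0]>0].max(0),E[E[:,0]<0].min(0) if (E[:,0]<0).any() else None,E[E[:,0]<0].max(0) if (E[:,0]<0).any() else None)
g=(abs(L[...,2])<4)&(L[...,1]<-40)&(L[...,1]>-90)&(abs(L[...,0]+40)<40);print("slope z",np.median(L[g],0),g.sum())
E
```

```text
crown 1667 [-20.38066768  -3.89670309  36.03105795] [18.75256805  4.5517522  49.69553411] [-3.94211277 -0.80848643 45.83871831]
toe 820 [ -5.01626213 -32.9999599   22.30118662] [  4.39418194 -14.40815513  30.64999304] [ -1.6997114  -24.55951175  27.98661316] topz 29.59104489515535
legs 640 [11.02107498 -3.66095012 14.00294779] [18.79367692  3.87477227 35.95748389] [-20.29378499  -3.95409119  14.11884746] [-13.41228876   3.94857115  35.98993887]
slope z [-43.6295837  -69.16970055   0.08779933] 15131
```

```bash
python3 - <<'E'
from h import *
from cell import bot,kin,eyes,order
import sys
f0=np.array(bot.current_wrist_force())
W=[(30,38,-90,.011),(42,38,-90,.011),(52,37,-90,.011)]+[(52,36,t,.011) for t in range(-80,-29,10)]+[(52,36,-30,.011,-.008)]
for w in W:
    bot.move_linear(*pose(*w),feed=.06);df=np.array(bot.current_wrist_force())-f0;print(w,df.round(1))
    if np.linalg.norm(df)>8: print("STOP");break
else:
    for l in(.007,.004,.002,.001,0,-.001,-.002):
        bot.move_linear(*pose(52,36,-30,l,-.008),feed=.03);bot.wait(.1);df=np.array(bot.current_wrist_force())-f0;print(l,df.round(1),"N",(df@N).round(1))
        if df@N>4:break
bot.wait(.4)
print("gap",bot.current_finger_gap(),bot.current_time())
c=wshot(eyes,bot,"t1");d=eyes.camera("scene");e=eyes.camera("side")
def crop(c,P,w=64,h=48):
    u,v=world2pix(c,P).astype(int);return cv2.resize(c["color"][v-h:v+h,u-w:u+w],(400,300),interpolation=cv2.INTER_CUBIC)
cv2.imwrite("pics/t1.png",np.vstack([np.hstack([crop(d,ST),crop(e,ST)]),np.hstack([cv2.resize(c["color"],(400,300)),cv2.resize(c["color"][60:252,60:316],(400,300))])]))
P=cloud(c)-bot.current_eef_pos();R=Ro.from_rotvec(bot.current_tool_rot()).as_matrix();L=P@R
Lp=np.stack([-L[...,0]-.010,-L[...,2],.172-L[...,1]],-1)*1000;Q=cloud(c)-ST
b=(abs(Lp[...,0])<20)&(abs(Lp[...,1])<20)&(abs(Lp[...,2]-30)<12);B=Q[b]
m=B.mean(0);nn=np.linalg.svd(B-m,full_matrices=False)[2][2];print("body top height",m@N*1000,b.sum(),"tilt",np.degrees(np.arccos(abs(nn@N))),"x",m@XS)
E
```

```text
(30, 38, -90, 0.011) [-0.4  0.2 -0.5]
(42, 38, -90, 0.011) [-0.7 -0.9  0.4]
(52, 37, -90, 0.011) [-0.7 -1.7  0.8]
(52, 36, -80, 0.011) [-0.9 -0.6  1.5]
(52, 36, -70, 0.011) [ 0.3 -1.5  0.2]
(52, 36, -60, 0.011) [-0.8 -1.8  1.1]
(52, 36, -50, 0.011) [ 0.3 -0.6  0.4]
(52, 36, -40, 0.011) [ 0.  -0.9  0.1]
(52, 36, -30, 0.011) [-0.5 -0.5  0.1]
(52, 36, -30, 0.011, -0.008) [-0.4 -1.3 -0. ]
0.007 [ 0.  -1.3  0.5] N -0.2
0.004 [-0.7 -1.4 -0.7] N -1.3
0.002 [-0.3 -0.3  0.3] N 0.2
0.001 [ 0.1 -0.9  1.1] N 0.5
0 [-8.7  4.5 15.9] N 16.7
gap 0.05435621799892043 17.9833
body top height 30.085714519775134 7046 tilt 0.06733058416044523 x -0.08639219443828003
```

View pics/t1.png

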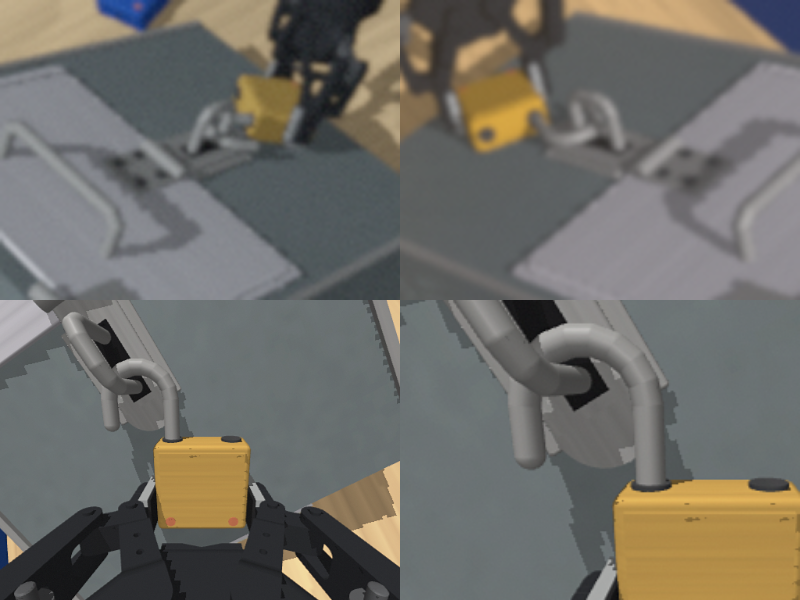

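The padlock lies flat with the shackle round the lower leg and its body clear below the base plate. I'll release it and retreat along the slope's normal.

```bash
python3 - <<'E'
from h import *
from cell import bot,kin,eyes,order
bot.command_gripper(.085,20);bot.wait(.3);print("gap",bot.current_finger_gap(),bot.current_wrist_force())
p=np.array(bot.current_eef_pos());bot.move_linear(p+.12*N,feed=.1);bot.wait(.5)
out=[]
for i in range(2):
    c=wshot(eyes,bot,f"e{i}");P=cloud(c);Q=P-ST;L=np.stack([Q@XS,Q@YS,Q@N],-1)*1000
    hsv=cv2.cvtColor(c["color"],cv2.COLOR_BGR2HSV)
    b=(L[...,2]>24)&(L[...,2]<38)&(L[...,0]<-40)&(L[...,0]>-140)&(abs(L[...,1])<70)&(hsv[...,1]>90)&(hsv[...,0]<35)
    B=L[b];m=B.mean(0);nn=np.linalg.svd(B-m,full_matrices=False)[2][2];r=cv2.minAreaRect(B[:,:2].astype(np.float32))
    th=np.radians(r[2]);th=min((th+k*np.pi/2 for k in range(-4,4)),key=lambda a:abs(a+np.radians(30)))
    o=np.array(r[0]);bow=o+np.array([52*np.cos(th)-36*np.sin(th),52*np.sin(th)+36*np.cos(th)])
    print("centre",o,"th",np.degrees(th),"size",r[1],"top",np.median(B[:,2]),"tilt",np.degrees(np.arccos(abs(nn[2]))),"bow",bow,"dist leg",np.hypot(*(bow-[-16.8,0])),bot.current_time())
    bot.wait(.5)
d=eyes.camera("scene")
cv2.imwrite("pics/e0.png",np.hstack([cv2.resize(c["color"],(400,300)),cv2.resize(d["color"],(400,300))]))
E
```

```text
gap 0.08489771814321409 [-0.43093407 -0.34019895 -0.49526045]
centre [-88.12431335  -4.80291748] th -29.9945068359375 size (55.99986267089844, 54.54708480834961) top 29.804742936307118 tilt 0.8849272998270743 bow [-25.09148898   0.38004028] dist leg 8.300193978534688 20.75
centre [-88.03292084  -4.89271545] th -29.96824645996093 size (55.920066833496094, 54.24018859863281) top 29.841323621455572 tilt 0.7701576351395889 bow [-25.00247859   0.31913159] dist leg 8.208684421604534 21.3
```

View pics/e0.png

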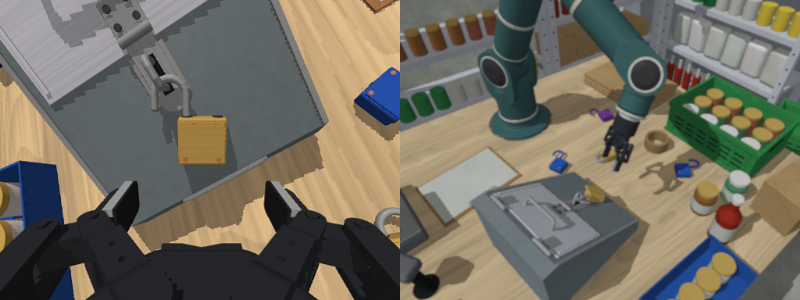

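The left view shows the padlock lying flat with its shackle through the staple. Its body, at (202,139), is below the base plate. In the right view the tape and the shut padlock are still in place and the gripper is well clear.

```bash
python3 -c "
from cell import order,bot
order.close_job();print(bot.current_time())"
```

```text
the job is handed in; nothing more can be done
the job is handed in; nothing more can be done
```

The open padlock is on the bin's staple, laid flat with its body hanging down the slope, and the job is handed in. The last clock reading before hand-in was about 21 s of the 50 s allowed.

I gripped the padlock by its side faces and passed the toe through the eye. I then turned the shackle about the lower leg, lowered the body onto the slope while still holding it, released it and backed off along the slope's normal.

| Last check, after release | Measured | Limit |
|---|---|---|
| Bow centre to lower leg | about 8 mm | below 18 mm |
| Body centre below the eye | 88 mm | at least 45 mm |
| Length off straight down the slope | 30° | 50° |
| Tilt off the slope | below 1° | 9° |

- **At rest:** two readings about half a second apart agreed within 0.1 mm.
- **Forces:** the wrist force changed by under 3 N during threading. It peaked at about 17 N along the slope's normal at touchdown.
- **Not moved:** the last picture shows the shut padlock and the tape roll where they were, by eye only; I did not measure them again.

No check failed. The only disagreement was about 1 mm between two estimates of the staple's position, well inside the clearance.

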